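Brush off and close a plaster mold

ROBOT

A 6-joint arm with a two-finger parallel gripper is mounted at the origin on the work surface. World frame = base frame: x ahead of the robot, y to its left, z up, the work surface at z = 0. Lengths are in m, angles in rad, forces in N, time in s.
With the tool pointing down it reaches from about 0.35 to 0.975 m from the base axis. Payload 4.9 kg.
Tool frame: the origin (TCP) lies midway between the tips of the shut fingers; the grasp point (between the pads) lies 19 mm behind it; z points along the fingers, y is the line along which they close (so a half turn about z gives the same grasp; the last joint's range is limited). The gripper opens to 85 mm and grips with 20 to 120 N. Pads are 22 mm wide; open, the fingers measure 114 mm over their backs; the gripper's body (76 mm by 85 mm) begins 54 mm behind the grasp point. The pads swing forward as they close: fully open they stand 13 mm farther back than shut.
Start: joints at [1.039, 0.053, 1.613, -0, 1.476, -0.119], TCP at [0.251, 0.572, 0.231] pointing down, gripper open.
Joint ranges: [-3.01, 3.01], [-1.01, 2.22], [0.06, 2.58], [-1.02, 4.17], [0.09, 2.62], [-3.14, 3.14]. Speed limits (rad/s): [2.57, 2.57, 3.14, 3.14, 3.14, 3.14].

INTERFACE

Orientations are given as a unit quaternion [w, x, y, z].
In Python, from rig import robot, effector, kin, read_camera gives the robot as it stands. Calls block until the motion is done:
- robot.move_ptp(position, orientation): joint-space move of the TCP to a pose.
- robot.movel(position, orientation=None, rate=0.15, stop_force=None): straight line of the TCP; orientation=None keeps the orientation; rate is the mean speed in m/s. With stop_force (N) it stops when the force on the tool has changed by that much, and returns True; else False.
- robot.move_joints(angles): joint-space move.
- effector.command_gripper(opening, grip_force=None): finger opening in m; grip_force is the grip in N (None keeps the last); returns when the fingers have stopped.
- robot.pause(seconds).
- kin.inverse_kinematics(position, orientation): joint angles nearest the present ones, or None.
- read_camera(name): name is "scene" or "top" or "wrist"; returns a dict with "image" (400x640x3 uint8, red, green, blue), "depth" (400x640 float32, m along the optical axis (not along the pixel's ray), 0 where there is no reading), "camera_matrix" (3x3 intrinsics, pixels), "position" and "attitude" of the camera in the world; the wrist camera has in their place "tool_from_camera" (4x4, takes a point from camera to tool coordinates, whose origin is the TCP and whose axes are the flange's). Camera axes: x right, y down, z forward; pixel columns grow to the right and rows downward; lengths in m; the calibration is good to about 2 mm. A picture is of the moment at which its call begins: read the wrist's pose just before it.
A pose or a line that the arm cannot do raises robot.Unreachable and nothing moves.
- robot.job_done(): hands the job in; it is judged then, once.
Readings, each from a call of its own:
- robot.get_time(): time.
- robot.get_joint_positions(): joint angles.
- robot.get_joint_vel(): joint speeds.
- robot.get_joint_torque(): joint torques, N m.
- robot.get_tcp_pos(): TCP position.
- robot.get_eef_rot(): TCP orientation.
- robot.get_wrist_force(): force on the tool from outside, world axes, zero at the start.
- robot.get_wrist_torque(): the same for the moment, N m.
- robot.get_opening(): finger opening in m.
- robot.get_grasp_force(): force on a finger pad.
Only numpy, scipy, OpenCV 4.12 (cv2) and the standard library are available. Lean on these libraries where they do the work, as an engineer would, in place of code of your own. Each camera call takes 0.05 s, during which the arm holds its last target. There are 200 camera calls.

TASK

Take the block brush and sweep the three dried clay lumps off the face of the plaster mold into the scrap tray beside it, then stand the brush back on the bench on its bristles. Then set the mold cover on the two dowels of the mold, big hole over big dowel, until it sits flush, press it down with a steady push of about 15 N, and finish still holding it pressed like that. Sweep the lumps only with the brush, and leave the flask, bowl and roller where they are.

Things in the scene. Friction and masses are not known exactly. Their poses are not given: they have to be found in the camera images.
- mold_base: The lower mold half, a plaster block fixed to the bench: 100 (x) x 176 (y) x 45 mm high, its flat top face at 45 mm. Origin: centre of its underside; y runs along its long side towards the big dowel, x points across it to the scrap tray, z up. Two brass dowels stand 18 mm out of the face on its long centre line, 70 mm either side of the middle; each narrows by 4 mm in radius over its last 7 mm.
- base_face (a point): Centre of the mold base's top face (45 mm up), axes as the mold base.
- big_dowel (a point): Foot of the big dowel (18 mm diameter), level with the mold base's top face, at +70 mm along the base's y.
- small_dowel (a point): Foot of the small dowel (12 mm diameter), level with the mold base's top face, at -70 mm along the base's y.
- mold_cover: The loose upper mold half, plaster, about 0.4 to 0.65 kg, lying on the bench the right way up: plate 100 (x) x 176 (y) x 26 mm thick with a straight-sided grip block in the middle of its top, 40 mm wide (x), 76 mm long (y), from 26 to 62 mm above the underside, with a dark dimple in its top. Origin: centre of the underside; y points to the big hole, z up. Two holes go right through the plate, each 3 mm wider than its dowel.
- big_hole (a point): Centre of the cover's big hole (21 mm diameter) at its underside, at +70 mm along the cover's y.
- small_hole (a point): Centre of the cover's small hole (15 mm diameter) at its underside, at -70 mm along the cover's y.
- brush: Wooden block brush, 140 g, standing upright on its bristles. Stiff bristle pad 32 (x) x 100 (y) mm, 38 mm high; wooden back 36 x 104 mm above it up to 55 mm; upright wooden grip 24 mm thick (x), 70 mm long (y), from 54 to 99 mm above the bristle ends. Origin: centre of the bristle ends; z up. It fits between the dowels with its long side along the mold base's long side.
- brush_grip (a point): Middle of the brush's grip, 76 mm above the bristle ends, axes as the brush.
- tray: Scrap tray, fixed, against the long side of the mold base: 130 (x) x 210 (y) mm, floor 3 mm, 30 mm walls on three sides, open on the -x side that touches the mold base. Origin: centre of its underside, 116 mm from the mold base's origin along the base's x; same axes as the mold base.
- lump0: Lump of dried clay about 25 x 25 mm, 16 to 20 mm high, 14 g, loose on the mold base's face, within 28 mm of the middle across the face and 36 mm along it. Origin: centre of its underside.
- lump1: Lump of dried clay about 25 x 25 mm, 16 to 20 mm high, 14 g, loose on the mold base's face, within 28 mm of the middle across the face and 36 mm along it. Origin: centre of its underside.
- lump2: Lump of dried clay about 25 x 25 mm, 16 to 20 mm high, 14 g, loose on the mold base's face, within 28 mm of the middle across the face and 36 mm along it. Origin: centre of its underside.
- flask: Bystander: grey drinking flask, 68 mm diameter, 230 mm tall, standing. Origin: centre of its foot.
- bowl: Bystander: terracotta bowl, 100 mm across, 50 mm high. Origin: centre of its foot.
- roller: Bystander: wooden roller, 32 mm thick, 200 mm long, lying on the bench along its x axis. Origin: the middle of its length, on the side that faced down at the start.
Not all that is in view belongs to the job. What is shaped like the mold_base but purple is not meant.

How it is judged:
By the outcome, as a careful person would: the job done as asked, in the order asked, and still so for the second after the job is handed in, while the arm keeps its last pose, push and grip.
It also fails if it takes over 61 s, if anything falls off the work surface, if the arm or the gripper's body presses on something with over 40 N, if the wrist force passes 120 N, or if a joint passes its speed limit or range.

## Working session

There is one attempt and no reset: what is moved stays moved. The work goes in short steps, each a Python script; the robot and the scene stay as the last script left them, time stands still between calls to the robot, and variables do not carry over. Pictures are saved under pics/ and viewed, at most 10 in all, crops included, and the job is handed in when it is done.

```bash
ls; mkdir -p pics; python3 - <<'E'
from rig import robot, effector, kin, read_camera
import cv2, numpy as np
for n in ["scene","top"]:
    c=read_camera(n); np.savez(n+".npz",**c)
    cv2.imwrite(f"pics/{n}0.png",c["image"][:,:,::-1])
    print(n,c["camera_matrix"],c["position"],c["attitude"])
print(read_camera("wrist")["tool_from_camera"], robot.get_time(), robot.get_eef_rot())
E
```

```text
pics
scene [[414.23095222   0.         313.31416016]
 [  0.         414.23095222 200.95978705]
 [  0.           0.           1.        ]] [ 1.19389006 -0.35141615  0.74677538] [-0.36005586  0.78344098  0.45979733 -0.21252393]
top [[488.86199119   0.         316.4576732 ]
 [  0.         488.86199119 196.61131698]
 [  0.           0.           1.        ]] [0.18038319 0.0292349  1.54125662] [-0.07354241  0.71791887 -0.68822824  0.0743364 ]
[[-1.92730005e-05 -9.46138735e-01 -3.23761476e-01  8.28762489e-02]
 [ 9.99999771e-01  2.00769451e-04 -6.46243502e-04  4.48344937e-04]
 [ 6.76437424e-04 -3.23761415e-01  9.46138515e-01 -1.41761945e-01]
 [ 0.00000000e+00  0.00000000e+00  0.00000000e+00  1.00000000e+00]] 0.15 [-2.41935894e-04  2.04942876e-01  9.78773618e-01 -7.50898730e-04]
```

View pics/top0.png

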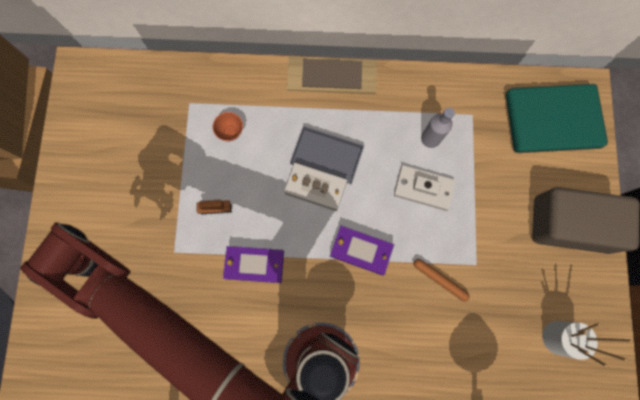

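View pics/scene0.png

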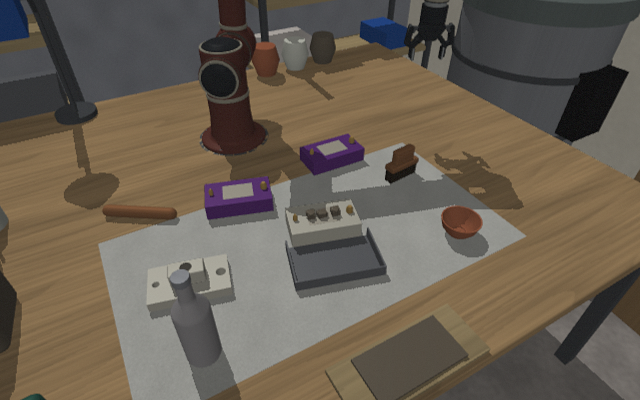

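Top view: the mold base is the white block at (317,185), with dowels and lumps on it and the tray at (328,152). The cover is at (425,186), brush (213,207), flask (437,128), bowl (228,126) and roller (441,281). Purple blocks at (253,264) and (362,250) are shaped like the base but purple, so they are decoys. The white block at (317,185), with the lumps on it and the tray against it, is the one meant. I'll confirm that in an enlarged crop while measuring.

```bash
cat > h.py <<'E'
import numpy as np, cv2
from scipy.spatial.transform import Rotation as R
def quat(q): return R.from_quat([q[1],q[2],q[3],q[0]])
def cloud(c, T=None):
    """world points (h,w,3) from depth; T = camera pose 4x4 for wrist"""
    K=c["camera_matrix"]; d=c["depth"].astype(float)
    v,u=np.mgrid[:d.shape[0],:d.shape[1]]
    p=np.stack([(u-K[0,2])/K[0,0]*d,(v-K[1,2])/K[1,1]*d,d],-1)
    if T is None: M,t=quat(c["attitude"]).as_matrix(),np.array(c["position"])
    else: M,t=T[:3,:3],T[:3,3]
    w=p@M.T+t; w[d<=0]=np.nan
    return w
def rect(P):
    (cx,cy),(a,b),ang=cv2.minAreaRect((P[:,:2]*1000).astype(np.float32))
    if a<b: a,b,ang=b,a,ang+90
    return np.round([cx,cy,a,b],1), round((ang)%180,1)   # ang: dir of long side, deg
def down(yaw):
    """tool pointing down, closing line (tool y) at world angle yaw"""
    y=np.array([np.cos(yaw),np.sin(yaw),0]); z=np.array([0,0,-1.]); x=np.cross(y,z)
    q=R.from_matrix(np.stack([x,y,z],1)).as_quat(); return [q[3],q[0],q[1],q[2]]
E
python3 - <<'E'
from h import *
W={}
for n in ["top","scene"]:
    c=dict(np.load(n+".npz")); w=cloud(c); W[n]=w; img=c["image"]
    hsv=cv2.cvtColor(img,cv2.COLOR_RGB2HSV)
    if n=="top":
        cv2.imwrite("pics/crop1.png",cv2.resize(img[95:300,180:485,::-1],None,fx=2.6,fy=2.6,interpolation=cv2.INTER_CUBIC))
        for k,(u,v) in dict(base=(317,200),mat=(400,140),cover=(441,200),block=(428,177),brush=(213,207),tray=(328,152),bowl=(228,126),flask=(447,113),roller=(441,281),smear=(412,178)).items(): print(k,w[v,u].round(3),hsv[v,u])
    z=w[...,2]; sat=hsv[...,1]
    def reg(name,cx,cy,r,z0,z1,m=True):
        s=(np.hypot(w[...,0]-cx,w[...,1]-cy)<r)&(z>z0)&(z<z1)&m
        l,st=cv2.connectedComponentsWithStats(s.astype(np.uint8))[1:3]
        if len(st)<2: return print(n,name,"none")
        P=w[l==1+np.argmax(st[1:,4])]; print(n,name,len(P),*rect(P),"z",np.median(P[:,2]).round(4))
    b=W["top"][200,317]; cv=W["top"][200,441]; bl=W["top"][177,428]; br=W["top"][207,213]
    reg("base",b[0],b[1],.15,.037,.054)
    reg("cover",bl[0],bl[1],.13,.018,.034)
    reg("coverblock",bl[0],bl[1],.1,.05,.075)
    reg("brushgrip",br[0],br[1],.1,.088,.11); reg("brushback",br[0],br[1],.1,.047,.11); reg("brushall",br[0],br[1],.1,.01,.11)
E
```

```text
base [0.488 0.032 0.045] [ 17  30 136]
mat [ 0.713 -0.235 -0.006] [ 13  12 188]
cover [ 0.508 -0.36   0.028] [ 16  29 199]
block [ 0.581 -0.319  0.03 ] [ 19  27 133]
brush [0.443 0.344 0.093] [ 13 162  77]
tray [0.659 0.003 0.001] [120  17 106]
bowl [0.734 0.337 0.002] [  8 164 173]
flask [ 0.717 -0.327  0.234] [135  14 141]
roller [ 0.255 -0.358  0.025] [ 12 164 170]
smear [ 0.576 -0.268  0.027] [ 17  30 194]
top base 1518 [535.   39.6 175.  102.8] 73.8 z 0.0449
top cover 1297 [ 549.2 -310.3  177.2  103.5] 76.5 z 0.0255
top coverblock 318 [ 548.7 -309.8   76.6   42.6] 77.2 z 0.0613
top brushgrip 186 [453.1 353.7  67.1  25.1] 96.1 z 0.0979
top brushback 401 [452.8 351.7 102.5  34.8] 96.1 z 0.0766
top brushall 447 [452.8 351.7 102.5  34.8] 96.1 z 0.0666
scene base 1759 [534.9  41.  177.  105.5] 73.6 z 0.0442
scene cover 1019 [ 559.2 -263.   105.4   82.2] 166.0 z 0.0252
scene coverblock 451 [ 549.1 -308.3   75.6   41.6] 74.7 z 0.0611
scene brushgrip 153 [454.7 354.   71.7  26.3] 96.8 z 0.0969
scene brushback 513 [457.1 354.7 106.9  38. ] 90.7 z 0.0716
scene brushall 779 [457.1 354.7 106.9  38. ] 90.7 z 0.0541
```

View pics/crop1.png

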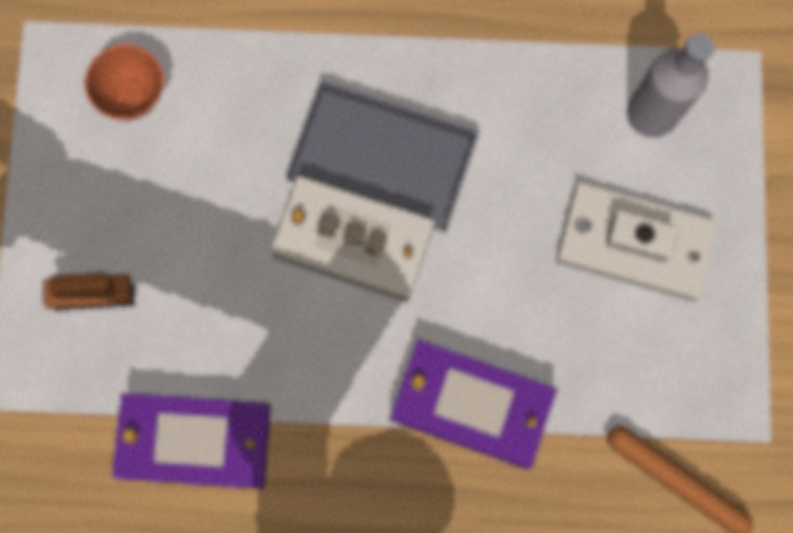

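The crop confirms it: the white block at crop (355,235), with three lumps, is the base. Its big dowel is on the left at (298,215), with the tray above. The cover's big hole is also on the left at (584,225). Now grasping the brush.

```bash
python3 - <<'E'
from h import *
from rig import robot, effector, kin
q0=robot.get_joint_positions()
for nm,p,y in [("brush",[.454,.353,.061],6.3),("sweep",[.463,.061,.11],-16.3),("cover",[.549,-.309,.033],-13.4),("base",[.535,.04,.08],-16.3)]:
    for d in (0,180): print(nm,d,np.round(kin.inverse_kinematics(p,down(np.radians(y+d))),2))
c=dict(np.load("top.npz")); w=cloud(c)
a=np.radians(73.7); C=np.array([.535,.0403]); d=w[...,:2]-C
bx=d@[np.sin(a),-np.cos(a)]; by=d@[np.cos(a),np.sin(a)]
s=((abs(bx)<.06)&(abs(by)<.055)&(w[...,2]>.05)).astype(np.uint8)
l,st=cv2.connectedComponentsWithStats(s)[1:3]
for i in range(1,len(st)): m=l==i; print("lump?",st[i,4],(1000*np.array([bx[m].min(),bx[m].max(),by[m].min(),by[m].max()])).round())
E
```

```text
brush 0 [ 0.53  0.1   1.86 -0.    1.18  0.42]
brush 180 [ 0.53  0.1   1.86 -0.    1.18 -2.72]
sweep 0 [-0.03 -0.23  2.09 -0.    1.29  0.26]
sweep 180 [-0.03 -0.23  2.09 -0.    1.29 -2.89]
cover 0 [-0.63  0.26  1.74 -0.    1.15 -0.4 ]
cover 180 [-0.63  0.26  1.74 -0.    1.15  2.74]
base 0 [-0.06 -0.01  1.94 -0.    1.21  0.22]
base 180 [-0.06 -0.01  1.94 -0.    1.21 -2.92]
lump? 1 [41. 41. 27. 27.]
lump? 1 [43. 43.  1.  1.]
lump? 1 [24. 24. 38. 38.]
lump? 4 [24. 27. 25. 32.]
lump? 1 [29. 29. 13. 13.]
lump? 2 [ 35.  38. -15. -14.]
lump? 62 [-12.  19.  21.  45.]
lump? 1 [ 35.  35. -25. -25.]
lump? 1 [16. 16.  9.  9.]
lump? 1 [24. 24. -2. -2.]
lump? 1 [ 29.  29. -17. -17.]
lump? 1 [ 30.  30. -30. -30.]
lump? 1 [ 37.  37. -41. -41.]
lump? 56 [-11.  12. -16.  13.]
lump? 1 [ 27.  27. -44. -44.]
lump? 1 [-13. -13.  45.  45.]
lump? 1 [-6. -6. 14. 14.]
lump? 57 [-16.  12. -43. -15.]
lump? 1 [ 17.  17. -54. -54.]
lump? 1 [-26. -26.  54.  54.]
lump? 1 [-33. -33.  55.  55.]
lump? 5 [-31. -23.  29.  36.]
lump? 1 [-38. -38.  43.  43.]
lump? 1 [-40. -40.  36.  36.]
lump? 1 [-23. -23.  -4.  -4.]
lump? 2 [-44. -40.  26.  28.]
lump? 2 [-41. -37.  17.  19.]
lump? 1 [-31. -31. -30. -30.]
lump? 1 [-25. -25. -38. -38.]
lump? 2 [-27. -23. -54. -52.]
lump? 2 [-36. -33. -37. -35.]
lump? 1 [-51. -51.  -1.  -1.]
lump? 1 [-48. -48. -20. -20.]
lump? 1 [-48. -48. -39. -39.]
```

```bash
python3 - <<'E'
from h import *
from rig import robot, effector, kin, read_camera
o=down(np.radians(6.3))
robot.move_ptp([.454,.353,.16],o); print(robot.get_time())
p=robot.get_tcp_pos(); q=robot.get_eef_rot(); c=read_camera("wrist")
np.savez("w1.npz",p=p,q=q,**c); cv2.imwrite("pics/w1.png",c["image"][:,:,::-1])
T=np.eye(4); T[:3,:3]=quat(q).as_matrix(); T[:3,3]=p; w=cloud(c,T@c["tool_from_camera"])
m=(np.hypot(w[...,0]-.454,w[...,1]-.353)<.09)
for z0,z1 in((.09,.108),(.047,.108)): s=m&(w[...,2]>z0)&(w[...,2]<z1); print(s.sum(),*rect(w[s]))
print(p)
E
```

```text
1.325
3493 [452.7 354.7  68.8  24.1] 95.9
6037 [452.8 354.2 103.   36.1] 95.9
[0.45380087 0.35383736 0.16049384]
```

View pics/w1.png

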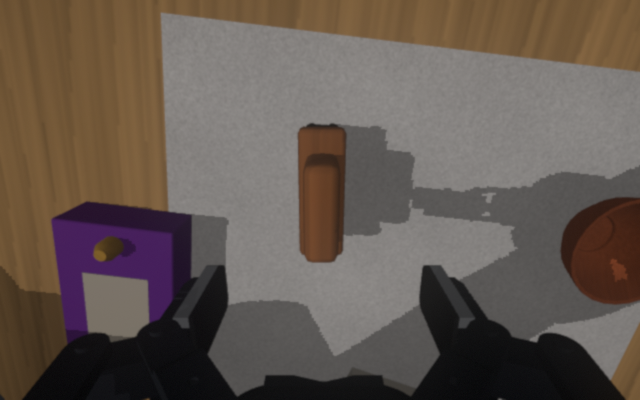

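The brush is at image (322,200) and lies along the fingers' gap as planned. Grasp and sweep.

```bash
python3 - <<'E'
from h import *
from rig import robot, effector, kin, read_camera
b=np.array([.4528,.3543]); o=down(np.radians(5.9))
robot.movel([*b,.061],o,rate=.12)
effector.command_gripper(0.0,50); zg=robot.get_tcp_pos()[2]
print("grip",robot.get_opening(),robot.get_grasp_force(),zg,robot.get_time())
robot.movel([*b,zg+.10],rate=.2); print(robot.get_wrist_force())
a=np.radians(73.7); ex=np.array([np.sin(a),-np.cos(a)]); ey=np.array([np.cos(a),np.sin(a)]); C=np.array([.535,.0403])
pt=lambda x,y,z: [*(C+x*ex+y*ey),z]
os=down(np.radians(-16.3))
robot.move_ptp(pt(-.064,-.0015,zg+.09),os)
h=zg+.0465
robot.movel(pt(-.064,-.0015,h),rate=.12,stop_force=8); print("start",robot.get_tcp_pos(),robot.get_wrist_force(),robot.get_time())
print(robot.movel(pt(.062,-.0015,h),rate=.07,stop_force=15), robot.get_tcp_pos(),robot.get_wrist_force(),robot.get_time())
robot.movel(pt(.062,-.0015,h+.07),rate=.2)
c=read_camera("top"); cv2.imwrite("pics/top1.png",cv2.resize(c["image"][110:230,180:380,::-1],None,fx=4,fy=4,interpolation=cv2.INTER_CUBIC))
print(robot.get_time(),robot.get_opening()); np.save("zg.npy",zg)
E
```

```text
grip 0.02385993364242695 50.376275181770325 0.06133041854808258 2.9333
[ 0.03167937 -0.5852491  -2.46672827]
start [0.4720789  0.05800927 0.10607735] [-0.25311591  0.42547541  4.02587582] 5.1333
False [0.59383758 0.02157921 0.10781702] [ 0.02252222  0.02504526 -0.93998594] 7.1167
7.6667 0.023838794477026092
```

View pics/top1.png

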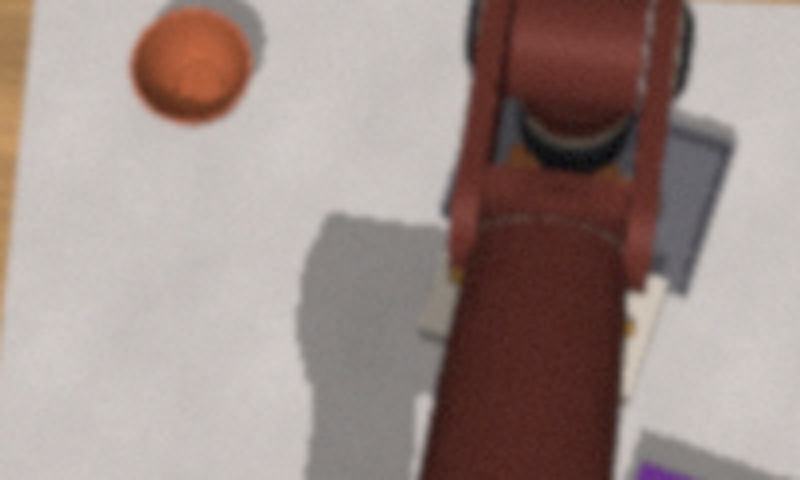

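The arm at (540,250) hides the face. I'll carry the brush to its parking spot and look before setting it down.

```bash
python3 - <<'E'
from h import *
from rig import robot, effector, kin, read_camera
zg=float(np.load("zg.npy")); b=[.4528,.3543]
robot.move_ptp([*b,zg+.06],down(np.radians(5.9)))
c=read_camera("top"); np.savez("top2.npz",**c); cv2.imwrite("pics/top2.png",cv2.resize(c["image"][110:230,180:380,::-1],None,fx=4,fy=4,interpolation=cv2.INTER_CUBIC))
print(robot.get_time())
E
```

```text
9.0833
```

View pics/top2.png

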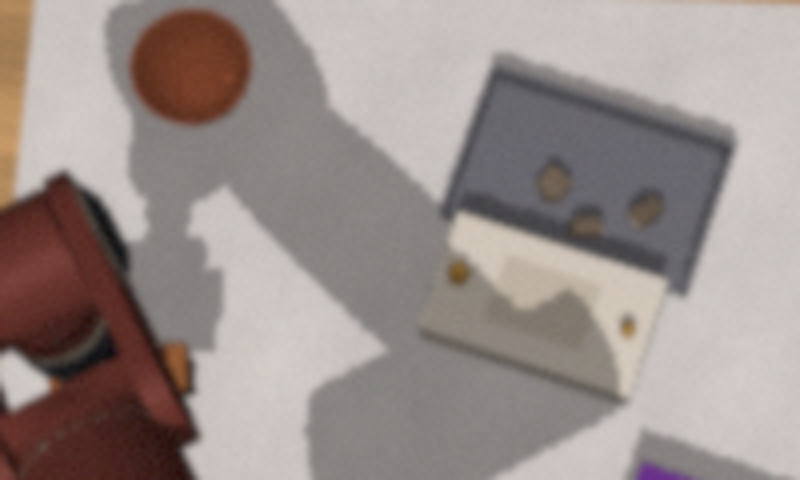

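All three lumps are in the tray at (553,182), (586,222) and (647,208), and the face is clear. I'll park the brush, then measure the base and cover up close.

```bash
python3 - <<'E'
from h import *
from rig import robot, effector, kin, read_camera
zg=float(np.load("zg.npy")); b=[.4528,.3543]
w=cloud(dict(np.load("top2.npz")))
for u,v in((553,182),(586,222),(647,208)):
    i,j=110+v//4,180+u//4; print("lump top",w[i-1:i+2,j-1:j+2].reshape(-1,3).mean(0).round(3))
print(robot.movel([*b,zg-.002],rate=.06,stop_force=3),robot.get_tcp_pos(),robot.get_wrist_force())
effector.command_gripper(.06); robot.movel([*b,.19],rate=.2)
p=robot.get_tcp_pos(); q=robot.get_eef_rot(); c=read_camera("wrist"); np.savez("wb.npz",p=p,q=q,**c)
def W(): 
    p=robot.get_tcp_pos(); q=robot.get_eef_rot(); c=read_camera("wrist")
    T=np.eye(4); T[:3,:3]=quat(q).as_matrix(); T[:3,3]=p; T=T@c["tool_from_camera"]; return c,T,cloud(c,T)
T=np.eye(4); T[:3,:3]=quat(q).as_matrix(); T[:3,3]=p; w=cloud(c,T@c["tool_from_camera"])
s=(np.hypot(w[...,0]-b[0],w[...,1]-b[1])<.1)&(w[...,2]>.047)&(w[...,2]<.12); print("brush",*rect(w[s]),np.percentile(w[s][:,2],98))
ims=[]
# tool x towards +y of the parts; camera sits on the +x side
for n,xy,yaw,z0,z1 in (("base",(.535,.0403),-16.3,.039,.051),("cover",(.549,-.3095),-13.4,.019,.032)):
    e=np.radians(yaw+90); t=-.01
    robot.move_ptp([xy[0],xy[1]+t,.27],down(np.radians(yaw))); robot.pause(.15)
    c,T,w=W(); np.savez("w_"+n+".npz",T=T,**c); ims.append(c["image"])
    s=(np.hypot(w[...,0]-xy[0],w[...,1]-xy[1])<.13)&(w[...,2]>z0)&(w[...,2]<z1)
    print(n,s.sum(),*rect(w[s]),np.median(w[s][:,2]),robot.get_tcp_pos(),robot.get_time())
cv2.imwrite("pics/w_both.png",cv2.resize(np.vstack(ims)[:,:,::-1],(480,600)))
E
```

```text
lump top [0.641 0.035 0.022]
lump top [0.608 0.008 0.026]
lump top [ 0.62  -0.04   0.026]
True [0.45249857 0.35403687 0.06111953] [1.05948583 0.47672926 3.41235541]
brush [453.2 354.2 102.5  36.1] 95.8 0.0991960802194073
base 14018 [534.3  38.9 175.5 100.2] 73.7 0.04432222952708734 [0.53485092 0.03131707 0.26958636] 12.8
cover 10091 [ 548.4 -310.8  176.4  100.2] 76.1 0.02524484180278852 [ 0.54944392 -0.31831477  0.2702345 ] 14.3167
```

View pics/w_both.png

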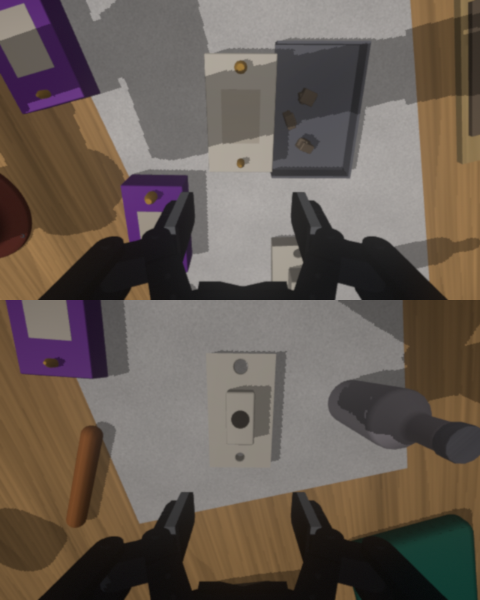

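Top half: base at (240,112) with both dowels, and the lumps lying flat in the tray at about (300,115). Bottom half: the cover at (240,410) with its big hole at the top (240,366). The brush stands where it was. Now grasping the cover and bringing it above the dowels.

```bash
python3 - <<'E'
from h import *
from rig import robot, effector, kin, read_camera
cv_=np.array([.5484,-.3108]); o=down(np.radians(-13.9))
effector.command_gripper(.075)
robot.movel([*cv_,.09],o,rate=.2); robot.movel([*cv_,.029],rate=.1,stop_force=10)
g0=np.array(robot.get_tcp_pos()); f0=np.array(robot.get_wrist_force())
effector.command_gripper(0.,90)
g=np.array(robot.get_tcp_pos()); print("grip",robot.get_opening(),robot.get_grasp_force(),g0,g,f0,robot.get_time())
robot.movel([*cv_,.16],rate=.12); robot.pause(.3); print("weight",f0,robot.get_wrist_force(),robot.get_opening())
B=np.array([.5343,.0389]); o2=down(np.radians(-16.3))
robot.move_ptp([*B,.15],o2); robot.movel([*B,.105],rate=.08); robot.pause(.3)
print(robot.get_tcp_pos(),R.from_quat(np.roll(robot.get_eef_rot(),-1)).as_matrix()[:,1:].round(4),robot.get_wrist_force(),robot.get_time())
p=robot.get_tcp_pos(); q=robot.get_eef_rot(); c=read_camera("wrist")
T=np.eye(4); T[:3,:3]=quat(q).as_matrix(); T[:3,3]=p; T=T@c["tool_from_camera"]
np.savez("w_held.npz",T=T,**c); np.savez("g.npz",g=g,g0=g0,f0=f0); cv2.imwrite("pics/held.png",c["image"][:,:,::-1])
w=cloud(c,T); zt=p[2]-g[2]+.026; m=np.hypot(w[...,0]-p[0],w[...,1]-p[1])<.13
s=m&(abs(w[...,2]-zt)<.005); print("plate",s.sum(),zt,np.median(w[s][:,2]),*rect(w[s]))
E
```

```text
grip 0.038889825136830924 92.1932852268219 [ 0.54871876 -0.31103616  0.0293215 ] [ 0.54903814 -0.31131771  0.0302404 ] [-0.30465537  0.58959511  0.8141712 ] 16.8417
weight [-0.30465537  0.58959511  0.8141712 ] [-0.37794454 -0.01135246 -6.00204071] 0.038946428606937804
[0.53469452 0.03892291 0.1056194 ] [[ 9.598e-01  1.100e-03]
 [-2.806e-01 -1.000e-04]
 [ 1.100e-03 -1.000e+00]] [ 0.31529923  0.28932848 -6.76369594] 20.7083
plate 35993 0.10137899976470854 0.1006223620969717 [536.8  43.9 166.6 100.8] 73.6
```

View pics/held.png

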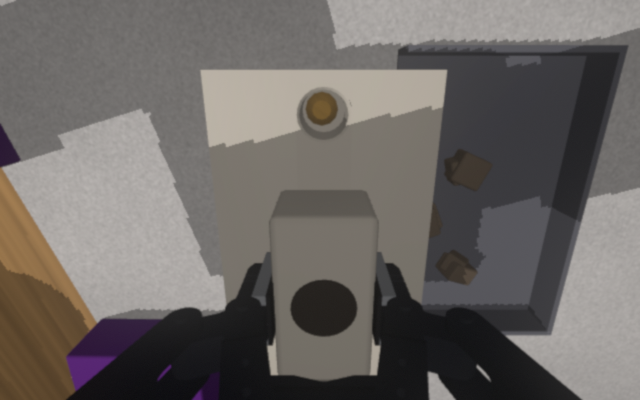

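The big hole is at (323,112), with the brass dowel visible inside it at (322,108), so it is close to aligned. I'll compute the offset from rays, then descend with a force guard.

```bash
python3 - <<'E'
from h import *
d=dict(np.load("w_held.npz")); T=d["T"]; K=d["camera_matrix"]; img=d["image"]; w=cloud(d,T)
def ray(u,v,z):
    r=T[:3,:3]@[(u-K[0,2])/K[0,0],(v-K[1,2])/K[1,1],1]; return (T[:3,3]+r*(z-T[2,3])/r[2])[:2]
roi=np.zeros(img.shape[:2],bool); roi[80:145,290:356]=1
hsv=cv2.cvtColor(img,cv2.COLOR_RGB2HSV)
brass=(roi&(hsv[...,1]>110)).astype(np.uint8)
low=(roi&(w[...,2]<.094)).astype(np.uint8)
for n,m in(("brass",brass),("hole-depth",low)):
    k=cv2.findContours(m,0,cv2.CHAIN_APPROX_NONE)[0]; k=max(k,key=cv2.contourArea); print(n,m.sum(),cv2.fitEllipse(k),cv2.boundingRect(k))
    (u,v),*_=cv2.fitEllipse(k)
    if n=="brass": db=ray(u,v,.061)
    else: hb=ray(u,v,.1006)
y=np.array([np.cos(np.radians(73.7)),np.sin(np.radians(73.7))]); x=np.array([y[1],-y[0]])
print("dowel",db,"hole",hb,"diff (bx,by)",(hb-db)@x,(hb-db)@y, "expected dowel",np.array([.5343,.0389])+.07*y)
zs=w[brass>0][:,2]; print("brass z",np.percentile(zs,[5,50,95]))
# plate side edges and far edge
s=(abs(w[...,2]-.1006)<.004); P=w[s][:,:2]; P=P[np.hypot(*(P-hb).T)<.2]-hb
print("plate bx",np.percentile(P@x,[.5,99.5]),"by max",np.percentile(P@y,99.8))
E
```

```text
brass 714 ((321.3426208496094, 107.93184661865234), (28.524770736694336, 30.08557891845703), 178.12594604492188) (307, 93, 30, 31)
hole-depth 1785 ((323.4951477050781, 113.22481536865234), (46.3216667175293, 47.537353515625), 1.3585032224655151) (300, 89, 48, 49)
dowel [0.55419819 0.1070547 ] hole [0.55541189 0.10731088] diff (bx,by) 0.0010930139431445593 0.000586524604711734 expected dowel [0.55394667 0.10608637]
brass z [nan nan nan]
plate bx [-0.04966904  0.0496419 ] by max 0.017063760809531984
```

```bash
python3 - <<'E'
from h import *
from rig import robot, effector, kin, read_camera
a=np.radians(73.7); y=np.array([np.cos(a),np.sin(a)]); x=np.array([y[1],-y[0]])
B=np.array([.5343,.0389])-.001*x-.0005*y
robot.movel([*B,.100],rate=.05)
r=robot.movel([*B,.072],rate=.03,stop_force=9)
print(r,robot.get_tcp_pos(),robot.get_wrist_force(),robot.get_wrist_torque(),robot.get_time())
robot.pause(.3); print(robot.get_tcp_pos(),robot.get_wrist_force(),robot.get_opening())
E
```

```text
True [0.53297876 0.03873539 0.07521509] [0.09106511 0.24745335 5.87407784] [-0.03704167 -0.21113167 -0.02028495] 21.775
[0.53297734 0.03872526 0.07520547] [0.77329006 0.81384822 5.31965221] 0.03886181190732889
```

It sits at z = 0.0752, exactly the flush height. Now building the push up to 15 N.

```bash
python3 - <<'E'
from h import *
from rig import robot, effector, kin, read_camera
p=np.array(robot.get_tcp_pos())
def fz():
    v=[]
    for _ in range(8): robot.pause(.04); v.append(robot.get_wrist_force())
    return np.mean(v,0)
z=p[2]; f=fz(); print(f)
for i in range(14):
    if abs(f[2]-15)<1: break
    dz=np.clip((15-f[2])*4e-5,-.0004,.0004); z-=dz
    robot.movel([p[0],p[1],z],rate=.01); f=fz(); print(round(z,5),f.round(2),robot.get_tcp_pos()[2])
print(robot.get_time(),robot.get_grasp_force(),robot.get_opening())
c=read_camera("scene"); cv2.imwrite("pics/end.png",c["image"][:,:,::-1])
E
```

```text
[0.71143234 0.14774482 5.69689937]
0.07483 [-3.44 -0.25  6.18] 0.07545605682623614
0.07448 [-4.78  0.    8.18] 0.07543509432216056
0.07421 [-5.82 -0.13 10.11] 0.07545587285460795
0.07401 [-6.45  0.25 10.96] 0.07542600586407065
0.07385 [-7.22 -0.14 12.03] 0.0754176067459196
0.07373 [-7.65  0.02 12.37] 0.0754000060695492
0.07363 [-7.68 -0.23 13.22] 0.07541233701200617
0.07356 [-8.43 -0.47 13.27] 0.07543987924541093
0.07349 [-8.26 -0.14 13.91] 0.07541082556538359
0.07344 [-8.73 -0.36 13.76] 0.07541942138120894
0.07339 [-8.89  0.06 14.28] 0.07542783109883237
29.075 93.70495319366455 0.03897859642124548
```

View pics/end.png

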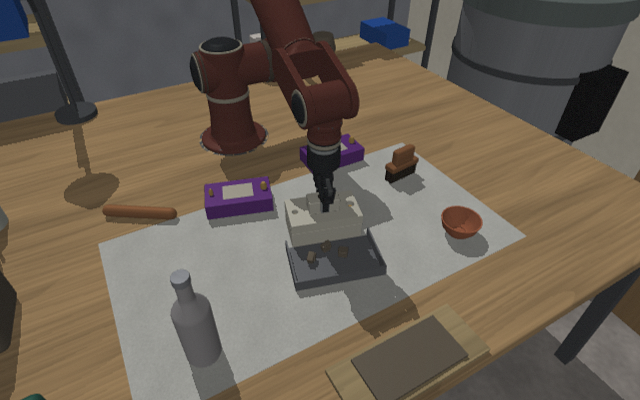

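The scene view shows the cover on the base at (323,212), the lumps in the tray, the brush standing at (402,163), and the flask, bowl and roller unmoved. A side load of about 9 N in x has built up, so I'll relieve it and then trim the push.

```bash
python3 - <<'E'
from h import *
from rig import robot, effector, kin, read_camera
print(robot.get_tcp_pos(),quat(robot.get_eef_rot()).as_matrix()[:,2])
def fz():
    v=[]
    for _ in range(6): robot.pause(.04); v.append(robot.get_wrist_force())
    return np.mean(v,0)
c=np.array([.53297876,.03873,.07339]); f=fz()
o=down(np.radians(-16.3))
for i in range(14):
    if abs(f[2]-15)<.7 and np.hypot(f[0],f[1])<2: break
    c+= [np.clip(f[0]*1e-4,-6e-4,6e-4),np.clip(f[1]*1e-4,-6e-4,6e-4),np.clip((f[2]-15)*8e-5,-4e-4,4e-4)]
    robot.movel(list(c),o,rate=.01); f=fz(); print(c.round(5),f.round(2),np.round(robot.get_tcp_pos(),5))
print(robot.get_time(),robot.get_grasp_force(),robot.get_wrist_torque(),quat(robot.get_eef_rot()).as_matrix()[:,2])
E
```

```text
[0.53313485 0.0386712  0.07542166] [-7.09909681e-03  2.12600535e-04 -9.99974778e-01]
[0.53238 0.03873 0.07335] [-4.22  0.17 11.39] [0.533   0.03875 0.07518]
[0.53196 0.03875 0.07306] [-2.76  0.32 11.4 ] [0.53298 0.03873 0.07516]
[0.53168 0.03878 0.07278] [-2.2  -0.05 12.05] [0.533   0.03874 0.07519]
[0.53146 0.03878 0.07254] [-1.42  0.06 12.88] [0.53302 0.03874 0.0752 ]
[0.53132 0.03879 0.07237] [-1.36  0.17 13.37] [0.53301 0.03875 0.0752 ]
[0.53118 0.0388  0.07224] [-0.67  0.5  13.44] [0.53305 0.03875 0.07522]
[0.53112 0.03885 0.07211] [-1.14  0.17 13.94] [0.53302 0.03875 0.0752 ]
[0.531   0.03887 0.07203] [-0.72 -0.39 14.1 ] [0.53302 0.03876 0.0752 ]
[0.53093 0.03883 0.07196] [-0.72  0.18 14.4 ] [0.53302 0.03875 0.07521]
33.875 93.57730150222778 [ 0.11664075  0.97882078 -0.02147345] [ 3.47723384e-03  5.66079931e-05 -9.99993953e-01]
```

Height is right and the side load is gone, but a 1 N·m moment means the cover is pressed off-centre. I'll level the tool to null it.

```bash
python3 - <<'E'
from h import *
from rig import robot, effector, kin, read_camera
def rd():
    F=[];M=[]
    for _ in range(5): robot.pause(.03); F.append(robot.get_wrist_force()); M.append(robot.get_wrist_torque())
    return np.mean(F,0),np.mean(M,0)
c=np.array([.53093,.03883,.07196]); f,m=rd(); r=np.zeros(3); o=quat(down(np.radians(-16.3)))
for i in range(22):
    if abs(f[2]-15)<.6 and np.hypot(f[0],f[1])<1.5 and np.hypot(m[0],m[1])<.2: break
    if robot.get_time()>50: break
    c+= [np.clip(f[0]*1.2e-4,-4e-4,4e-4),np.clip(f[1]*1.2e-4,-4e-4,4e-4),np.clip((f[2]-15)*1e-4,-3e-4,3e-4)]
    r[:2]+=np.clip(.003*m[:2],-.003,.003)
    q=(R.from_rotvec(r)*o).as_quat()
    robot.movel(list(c),[q[3],q[0],q[1],q[2]],rate=.01); f,m=rd(); print(c.round(5),r.round(4),f.round(2),m.round(2),robot.get_tcp_pos()[2].round(5),quat(robot.get_eef_rot()).as_matrix()[:2,2].round(4))
print(robot.get_time(),robot.get_grasp_force(),robot.get_opening())
np.savez("last.npz",c=c,r=r)
E
```

```text
[0.53084 0.03882 0.07189] [0.0004 0.003  0.    ] [-2.14  0.22 14.59] [ 0.02  0.64 -0.02] 0.07522 [0.0011 0.0002]
[0.53058 0.03884 0.07185] [0.0004 0.0049 0.    ] [-2.69  0.5  13.93] [-0.01  0.34 -0.02] 0.07517 [-0.0001  0.0002]
[0.53026 0.0389  0.07174] [0.0004 0.0059 0.    ] [-1.98  0.12 14.08] [-0.04  0.16 -0.04] 0.07518 [-0.0001  0.    ]
[0.53002 0.03892 0.07165] [0.0003 0.0064 0.    ] [-0.98  0.21 13.44] [-0.05  0.08 -0.02] 0.0752 [-0.     -0.0001]
[0.5299  0.03894 0.07149] [0.0001 0.0066 0.    ] [-0.92  0.76 14.45] [-0.03  0.1  -0.01] 0.0752 [-0.     -0.0003]
36.125 93.63176822662354 0.03889272809250836
```

The cover is level, flush and balanced. A last check that the push holds steady, then hand in.

```bash
python3 - <<'E'
from h import *
from rig import robot
F=[]
for _ in range(10): robot.pause(.1); F.append(robot.get_wrist_force())
F=np.array(F); print(F.mean(0).round(2),F[:,2].round(1),robot.get_tcp_pos(),robot.get_time())
if abs(F[:,2].mean()-15)<1.5: print(robot.job_done())
E
```

```text
[-1.2  -0.13 14.05] [13.9 14.2 15.2 14.6 13.4 14.1 14.4 13.7 13.7 13.5] [0.53296951 0.03873948 0.07517993] 37.125
the job is handed in; nothing more can be done
None
```

I swept the three lumps into the tray with the brush and stood it back on its bristles, then seated the cover flush on the dowels; I handed in at about 37 s, still pressing it at about 14 N.

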